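# Refit the cleaned optics of the laser particle sizer on their three-point mounts

### The arm

A 6-joint arm with a two-finger parallel gripper is mounted at the origin on a cart in front of the work surface, level with it; the furniture and walls round the work are solid. World frame = base frame: x ahead of the robot, y to its left, z up, the work surface at z = 0. Lengths are in m, angles in degrees, forces in N, time in s.
With the tool pointing down it reaches from about 0.325 to 0.775 m from the base axis. Payload 5.5 kg.
Tool frame: the origin (TCP) lies at the centre of the arm's flange, where the gripper is bolted on; the fingertips stand 182 mm ahead of it and the grasp point (between the pads) lies 163 mm ahead of it; z points along the fingers, y is the direction in which the jaws open and shut (so a half turn about z gives the same grasp; the last joint's range is limited). The gripper opens to 88 mm and grips with 3 to 60 N. Pads are 20 mm wide; open, the fingers measure 115 mm over their backs; the gripper's body (75 mm by 178 mm) begins 61 mm behind the grasp point.
Start: joints at [72.267, 5.22, 70.514, -0, 104.267, -3.249], TCP at [0.15, 0.581, 0.405] pointing down, gripper open.
Joint ranges: [-164.24, 164.24], [-49.07, 125.15], [9.68, 141.18], [-86.29, 266.29], [3.28, 154.24], [-151.56, 151.56]. Speed limits (degrees/s): [147.25, 147.25, 172.46, 180, 180, 180].

### API

Orientations are given as [roll, pitch, yaw] about the fixed x, y, z axes, in that order (R = Rz(yaw) Ry(pitch) Rx(roll)).
In Python, from station import r gives the robot as it stands. The module is installed in compiled form; this text tells all that it offers. Calls block until the motion is done:
- r.reach(position, orientation): joint-space move of the TCP to a pose.
- r.servo_line(position, rotation=None, speed=0.15): straight line of the TCP; rotation=None keeps the orientation; speed is the mean speed in m/s.
- r.move_joints(angles): joint-space move.
- r.let_go() and r.grab(squeeze=None): open the fingers fully, or close them until they stop; squeeze is the grip in N (None keeps the last).
- r.wait(seconds).
- r.inverse_kinematics(position, orientation): joint angles nearest the present ones, or None.
- r.sense(): the state.
- r.snapshot(name): name is "scene" or "side" or "wrist"; returns a dict with "frame" (384x512x3 uint8, red, green, blue), "fx", "fy", "cx", "cy" (pixels), "R" (3x3) and "t" (3): a world point X has camera coordinates R X + t. Camera axes: x right, y down, z forward; pixel columns grow to the right and rows downward; lengths in m; the calibration is good to about 2 mm. The wrist camera is an equidistant fisheye: a pixel r from the principal point sees the ray r / f radians off the axis. A picture is of the moment at which its call begins. There is no depth.
A pose or a line that the arm cannot do raises r.IKError and nothing moves.
- r.hand_in(): hands the job in, once; it reports no verdict.
The state is a dict: "clock": time; "joints": joint angles; "joint_vel": joint speeds; "joint_torque": joint torques, N m; "tcp_pos": TCP position; "orientation": TCP orientation; "contact_force": force on the tool from outside, world axes, zero at the start; "torque": the same for the moment, N m; "opening": finger opening in m.
Only numpy, scipy, OpenCV 4.12 (cv2) and the standard library are available. Lean on these libraries where they do the work, as an engineer would, in place of code of your own. Each camera call takes 0.05 s, during which the arm holds its last target.

### The job

The cleaned optics of the open particle-sizing bench stand on the white board: swing the keeper arm right out from over the bench (past 70 degrees), then set every optic that is there on its own three-point mount, held only by its finger tab and never by the glass: from the laser tube on, the small lens, the large lens, the glass cube and, next to the hinge post, the mirror (the mount of an optic that is not there stays empty), each with the narrow nose of its base over the nose end of the mount so that all three ball feet bear in their vees and it cannot rock. Finally swing the keeper arm fully back over them against its stop, and do not disturb the two weights beside the hinge post.

Things in the scene. Friction and masses are not known exactly. Their poses are not given: they have to be found in the camera images.
- lens_large: Large lens: 34 mm glass in an upright black ring, 10 mm thick along y, z 15 to 61 mm. Origin under the middle of its finger tab, level with the lowest points of its ball feet; x points away from the base's nose, y is the optical axis (through the thin side of the tab), z up. About 0.36 kg. Base, feet, tab and height are alike on all optics. May be absent.
- lens_small: Small lens: 17 mm glass in an upright brass and black ring of only 32 mm (the large lens's ring is 47 mm), 11 mm thick along y, on a short black foot and under a short neck; origin and axes as for the large lens. About 0.36 kg. May be absent.
- cube: 26 mm glass cube (beam splitter) in a black yoke; origin and axes as for the large lens. The glass stands out 13 mm each way along y at z 25 to 51 mm, so fingers about the tab must stay above z 52 mm. About 0.36 kg. May be absent.
- mirror: Mirror: square, 34 mm, in an upright square black frame, 10 mm thick along y, z 14 to 62 mm, brass screws on its back (+y); origin and axes as for the large lens. About 0.36 kg. May be absent.
- lens_large_tab (a point): Grip point of the large lens, 75 mm over its body origin: middle of the ribbed aluminium finger tab, 14 mm thick along y, 26 mm wide along x, z 61 to 95 mm over the origin. Grip it across its 14 mm.
- lens_small_tab (a point): Grip point of the small lens, as lens_large_tab.
- cube_tab (a point): Grip point of the glass cube, as lens_large_tab. All optics have a steel base at z 7 to 15 mm over the origin, a rounded triangle whose narrow end, the nose, lies at -x (spans x -37 to 25, y -29 to 29 mm).
- mirror_tab (a point): Grip point of the mirror, as lens_large_tab. All optics stand on three steel ball feet of radius 6 mm under the base: one under the nose at x -28, y 0 mm, two at x 16, y -20 and +20 mm.
- mount_lens_small (a point): Mount of the small lens, the one next to the laser tube: where its body origin lies when fully seated, with the axes of the seated optic (x from the mount's nose end away from the robot, y along the bench to the hinge post, z up). It lies 6.5 mm over the bench top. An optic with a foot out of its vee stands up to 4.5 mm proud and tilted by about 0.1 rad.
- mount_lens_large (a point): Mount of the large lens, second from the laser; point and axes as mount_lens_small. The four mounts are alike, 72 mm apart: a dark triangular pad, narrow nose end towards the robot, with three polished steel vee blocks, tops 11 mm over the bench top. The 90 degree vees are 7 mm deep, 14 mm wide, run to the middle of the triangle and guide a foot home from up to 5 mm off.
- mount_cube (a point): Mount of the glass cube, third from the laser; point and axes as mount_lens_small.
- mount_mirror (a point): Mount of the mirror, next to the hinge post, 75 mm from the hinge axis; point and axes as mount_lens_small.
- keeper (a joint): Swing of the keeper arm, rad: 0 against its stop, straight over the mounts; grows to 1.65 as the arm swings level out towards the robot (clockwise from above). Stiff (0.25 N m), stays where left. Steel bar 16 x 10 mm, reaching 315 mm from the hinge, underside at z 125 mm: 3.5 mm over the tops of seated optics (their rubber pads 2 mm), 16 mm over those on the board; it passes over both.
- keeper_knob (a point): Grip point of the arm's upright black knob: on its axis, 183 mm from the hinge axis, 22 mm over the bar's upper face. The knob is 18 mm across and rises 36 mm from the bar (z 135 to 171 mm). Pinch it from above, or push it.
- keeper_hinge (a point): Point on the vertical hinge axis of the keeper arm, on its post at the left (+y) end of the bench, at the height of the bar's upper face.
- weight_200: 200 g steel weight, bystander, 35 mm across, 46 mm tall, origin at the centre of its underside.
- weight_100: 100 g steel weight, bystander, 28 mm across, 38 mm tall, origin at the centre of its underside.
- bench: Optical bench, fixed: plate 100 x 440 mm, top at z 20 mm; origin at the table under its middle, y along it to the hinge post, x away from the robot. At its -y end a laser tube (162 to 217 mm out, top at z 78 mm); behind the cube's mount a small black detector (x 36 to 49 mm, top at z 74 mm).
- board: White board, 190 x 320 mm, fixed, top at z 14 mm, with a notch for a cord in its left edge, on which the optics stand at the start; origin at the table under its middle.

How it is judged (in metres and radians):
On the way, in this order (a step that is already met when the one before it is completed fails the run):
1. the keeper arm is swung clear of the mounts (past 70 degrees) (value of joint keeper above 1.2 rad), for 0.2 s.
2. every optic that is there is seated and released on its own mount while the keeper arm is clear (horizontal distance between lens_small and mount_lens_small below 0.002 m and z of lens_small in the frame of mount_lens_small between -0.0015 and 0.0015 m and angle between each of lens_small, lens_large, cube, mirror's own z axis and vertical below 0.03 rad and angle between the x axis of lens_small and the x axis of mount_lens_small, either way round below 0.04 rad and contact force between each of lens_small_c0, lens_small_c1, lens_small_c2, lens_large_c0, lens_large_c1, lens_large_c2, cube_c0, cube_c1, cube_c2, mirror_c0, mirror_c1, mirror_c2 and bench above 0.15 N and contact force between the fingers and lens_small below 0.05 N and linear speed of each of lens_small, lens_large, cube, mirror below 0.02 m/s and angular speed of each of lens_small, lens_large, cube, mirror below 0.2 rad/s and horizontal distance between lens_large and mount_lens_large below 0.002 m and z of lens_large in the frame of mount_lens_large between -0.0015 and 0.0015 m and angle between the x axis of lens_large and the x axis of mount_lens_large, either way round below 0.04 rad and contact force between the fingers and lens_large below 0.05 N and horizontal distance between cube and mount_cube below 0.002 m and z of cube in the frame of mount_cube between -0.0015 and 0.0015 m and angle between the x axis of cube and the x axis of mount_cube, either way round below 0.04 rad and contact force between the fingers and cube below 0.05 N and horizontal distance between mirror and mount_mirror below 0.002 m and z of mirror in the frame of mount_mirror between -0.0015 and 0.0015 m and angle between the x axis of mirror and the x axis of mount_mirror, either way round below 0.04 rad and contact force between the fingers and mirror below 0.05 N and value of joint keeper above 1.1 rad), for 0.3 s.
3. the keeper arm is swung back over the optics against its stop (value of joint keeper below 0.06 rad), for 0.2 s.
At the end, for the whole second after the job is handed in: Every optic that is there rests at its own mount point within 2 mm sideways and 1.5 mm in height, upright within 0.03 rad and turned true within 0.04 rad, with all three ball feet bearing on the bench (each more than 0.15 N), released and at rest; the keeper arm stands at less than 0.06 rad (horizontal distance between lens_small and mount_lens_small below 0.002 m and z of lens_small in the frame of mount_lens_small between -0.0015 and 0.0015 m and angle between each of lens_small, lens_large, cube, mirror's own z axis and vertical below 0.03 rad and angle between the x axis of lens_small and the x axis of mount_lens_small, either way round below 0.04 rad and contact force between each of lens_small_c0, lens_small_c1, lens_small_c2, lens_large_c0, lens_large_c1, lens_large_c2, cube_c0, cube_c1, cube_c2, mirror_c0, mirror_c1, mirror_c2 and bench above 0.15 N and contact force between the fingers and lens_small below 0.05 N and linear speed of each of lens_small, lens_large, cube, mirror below 0.02 m/s and angular speed of each of lens_small, lens_large, cube, mirror below 0.2 rad/s and horizontal distance between lens_large and mount_lens_large below 0.002 m and z of lens_large in the frame of mount_lens_large between -0.0015 and 0.0015 m and angle between the x axis of lens_large and the x axis of mount_lens_large, either way round below 0.04 rad and contact force between the fingers and lens_large below 0.05 N and horizontal distance between cube and mount_cube below 0.002 m and z of cube in the frame of mount_cube between -0.0015 and 0.0015 m and angle between the x axis of cube and the x axis of mount_cube, either way round below 0.04 rad and contact force between the fingers and cube below 0.05 N and horizontal distance between mirror and mount_mirror below 0.002 m and z of mirror in the frame of mount_mirror between -0.0015 and 0.0015 m and angle between the x axis of mirror and the x axis of mount_mirror, either way round below 0.04 rad and contact force between the fingers and mirror below 0.05 N and value of joint keeper below 0.06 rad); the robot touches nothing.
It fails at once if a finger presses on the glass of an optic (contact force between the fingers and lens_small_c4 above 1 N or contact force between the fingers and lens_large_c4 above 1 N or contact force between the fingers and cube_c4 above 1 N or contact force between the fingers and mirror_c4 above 1 N).
It fails at once if one of the two weights is disturbed (moved 4 cm) (distance of any of weight_200, weight_100 from where it was at the start of the episode above 0.04 m).
Of lens_small, lens_large, cube, mirror only 3 to 4 are there at a start; the rules pass over those that are not, and their reading is None.
At some moment in a run one of lens_small, lens_large, cube, mirror may be knocked a few centimetres aside while the robot is not near it.
Once in a run the grip may slacken for a moment while it holds something.
It also fails if it takes over 210 s, if anything falls off the work surface, if the arm or the gripper's body presses on something with over 40 N, if the wrist force passes 120 N, or if a joint passes its speed limit or range.

## Working session

There is one attempt and no reset: what is moved stays moved. The work goes in short steps, each a Python script; the robot and the scene stay as the last script left them, time stands still between calls to the robot, and variables do not carry over. Pictures are saved under pics/ and viewed, and the job is handed in when it is done.

```bash
ls; mkdir -p pics; python3 - <<'E'
from station import r
import cv2
s=r.sense();print(s)
for n in("scene","side","wrist"):
    c=r.snapshot(n);cv2.imwrite(f"pics/a_{n}.png",c["frame"][:,:,::-1]);print(n,c["fx"],c["fy"],c["cx"],c["cy"],c["R"],c["t"])
E
```

```text
pics
{'clock': 0.0, 'joints': array([ 7.22665287e+01,  5.26368035e+00,  7.05806503e+01,  1.46817907e-04,
        1.04264466e+02, -3.24829042e+00]), 'joint_vel': array([ 0.10281743,  0.07974682,  0.02067464, -0.08054536, -0.1231664 ,
        0.00499742]), 'joint_torque': array([ 1.07980883e-03, -4.46446609e+01, -4.06453478e+01,  6.96799974e-02,
        2.93207704e-02, -1.46265111e-04]), 'tcp_pos': array([0.15009566, 0.58099201, 0.40351267]), 'orientation': array([-1.79891387e+02, -6.30684818e-03,  1.65514849e+02]), 'contact_force': array([ 0.40116687,  0.27660762, -0.88306323]), 'torque': array([-0.01674675,  0.05579957, -0.0169903 ]), 'opening': 0.08829532036456726}
scene 470.45131754373597 470.45131754373597 253.76950289636432 191.65426196164816 [[-0.99077864 -0.13501929  0.01129036]
 [-0.08755314  0.57441346 -0.81386954]
 [ 0.10340275 -0.80735306 -0.58093795]] [0.52343636 0.15057214 1.29187472]
side 453.4995412270567 453.4995412270567 249.2563030112884 185.6224130701458 [[-0.98360878 -0.17980349  0.01358225]
 [-0.12461193  0.62337408 -0.77193045]
 [ 0.13032896 -0.76097008 -0.63556188]] [0.49820144 0.16398414 0.99405436]
wrist 297.3186396354542 297.3186396354542 260.0084910772408 195.14388330338667 [[ 0.2500723   0.96822234 -0.00305803]
 [ 0.92232662 -0.23725505  0.30499779]
 [ 0.29458014 -0.079092   -0.95234815]] [-0.60017629 -0.03677433  0.39169186]
```

View pics/a_scene.png

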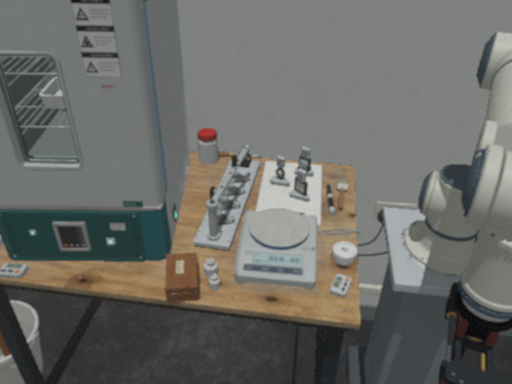

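View pics/a_side.png

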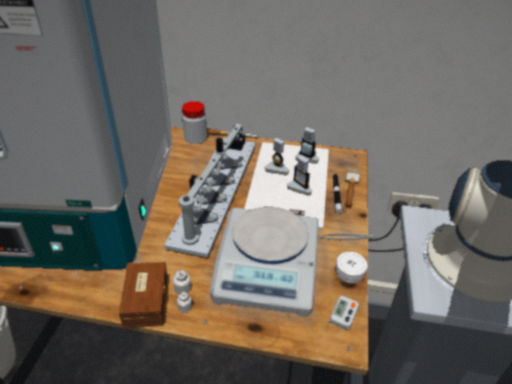

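View pics/a_wrist.png

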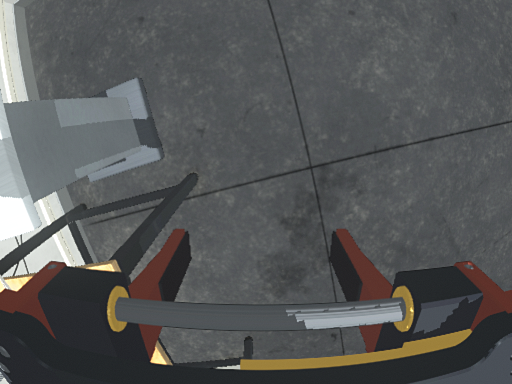

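```bash
cat > h.py <<'E'
from station import r
import numpy as np, cv2
def ray(c,u,v,fish=False):
    if fish:
        dx,dy=u-c["cx"],v-c["cy"];rr=np.hypot(dx,dy);th=rr/c["fx"]
        d=np.array([dx/rr*np.sin(th),dy/rr*np.sin(th),np.cos(th)]) if rr>1e-9 else np.array([0,0,1.])
    else: d=np.array([(u-c["cx"])/c["fx"],(v-c["cy"])/c["fy"],1.])
    R=np.array(c["R"]);return -R.T@np.array(c["t"]),R.T@d
def onz(c,u,v,z,fish=False):
    o,d=ray(c,u,v,fish);return o+d*(z-o[2])/d[2]
def proj(c,X,fish=False):
    p=np.array(c["R"])@np.array(X,float)+np.array(c["t"])
    if fish:
        n=np.hypot(p[0],p[1]);th=np.arctan2(n,p[2]);return c["cx"]+c["fx"]*th*p[0]/n,c["cy"]+c["fx"]*th*p[1]/n
    return c["cx"]+c["fx"]*p[0]/p[2],c["cy"]+c["fy"]*p[1]/p[2]
def snap(n,name=None,crop=None,k=1):
    c=r.snapshot(n)
    if name: save(c["frame"],name,crop,k)
    return c
def save(f,name,crop=None,k=1):
    if crop: f=f[crop[1]:crop[3],crop[0]:crop[2]]
    f=cv2.resize(f,None,fx=k,fy=k,interpolation=cv2.INTER_CUBIC)
    cv2.imwrite(f"pics/{name}.png",np.ascontiguousarray(f[:,:,::-1]))
E
python3 - <<'E'
from h import *
c=snap("side","b_side",(160,110,340,260),4.4)
for n,u,v,z in [("hinge top",187,200,.135),("small lens tab",278,143,.1),("mirror?",301,162,.1),("o3",308,133,.1),("w200",181,283,0),("w100",184,303,0),("board corner",249,210,.014),("board c2",325,150,.014),("scale pan",271,230,.05)]:
    print(n,onz(c,u,v,z).round(3))
E
```

```text
hinge top [0.624 0.076 0.135]
small lens tab [ 0.473 -0.219  0.1  ]
mirror? [ 0.408 -0.149  0.1  ]
o3 [ 0.402 -0.282  0.1  ]
w200 [0.616 0.182 0.   ]
w100 [0.596 0.229 0.   ]
board corner [ 0.516 -0.049  0.014]
board c2 [ 0.35  -0.338  0.014]
scale pan [0.451 0.044 0.05 ]
```

View pics/b_side.png

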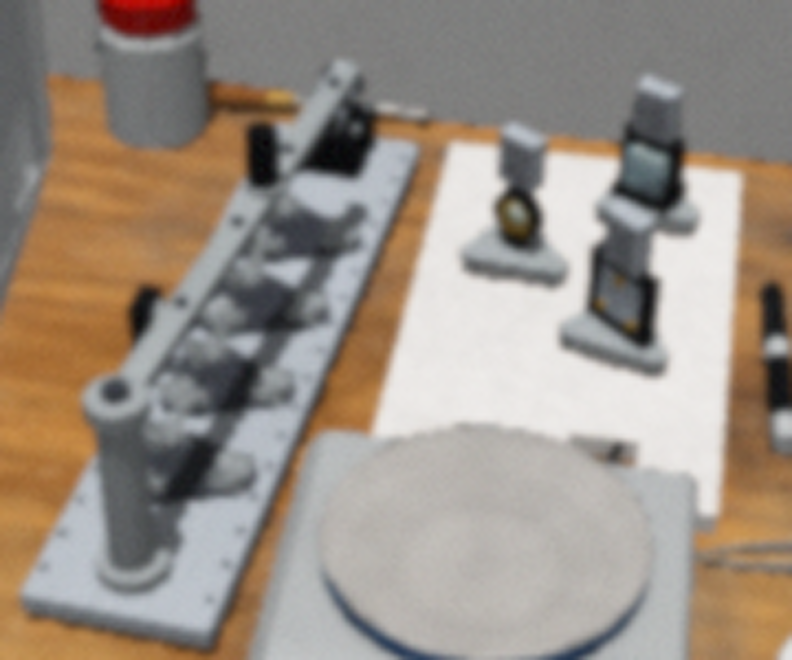

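```bash
python3 - <<'E'
from h import *
c=r.snapshot("wrist");R=np.array(c["R"]);s=r.sense()
from scipy.spatial.transform import Rotation as Ro
T=Ro.from_euler("xyz",s["orientation"],degrees=True)
print("cam in tool",T.inv().apply(-R.T@c["t"]-s["tcp_pos"]), "axis",T.inv().apply(R[2]))
for yaw in(0,90,180,-90):
  print(yaw,r.inverse_kinematics([0.5,-.15,.42],[180,0,yaw]),r.inverse_kinematics([0.58,.0,.265],[180,0,yaw]),r.inverse_kinematics([0.6,-.22,.265],[180,0,yaw]))
E
```

```text
cam in tool [0.0844856  0.00131888 0.02136218] axis [-0.30506234 -0.001474    0.95233124]
0 [-2.04336872e+01 -6.58859973e+00  8.06691542e+01 -2.54444375e-14
  1.05919446e+02  6.95663128e+01] [-3.36064473e+00  3.15411053e+00  8.68450244e+01 -2.54444375e-14
  9.00008650e+01  8.66393553e+01] [-2.31860502e+01  1.21407478e+01  7.70622940e+01 -2.54444375e-14
  9.07969582e+01  6.68139498e+01]
90 [-20.43368724  -6.58859973  80.66915418   0.         105.91944555
 -20.43368724] [-3.36064473  3.15411053 86.84502443  0.         90.00086504 -3.36064473] [-23.18605019  12.14074776  77.06229401   0.          90.79695823
 -23.18605019]
180 [ -20.43368724   -6.58859973   80.66915418    0.          105.91944555
 -110.43368724] [ -3.36064473   3.15411053  86.84502443   0.          90.00086504
 -93.36064473] [ -23.18605019   12.14074776   77.06229401    0.           90.79695823
 -113.18605019]
-90 None None None
```

```bash
python3 - <<'E'
from h import *
r.reach([0.40,-.17,.42],[180,0,0]); c=snap("wrist","c1",None,1.5)
import pickle;pickle.dump(c,open("c1.pkl","wb"))
r.reach([0.54,-.12,.42],[180,0,0]); c=snap("wrist","c2",None,1.5);pickle.dump(c,open("c2.pkl","wb"))
print(r.sense()["clock"])
E
```

```text
3.7833
```

View pics/c1.png

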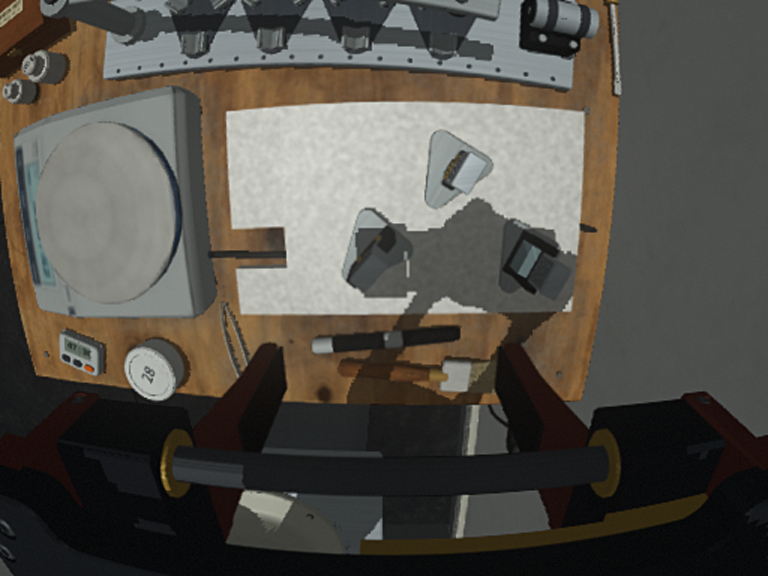

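View pics/c2.png

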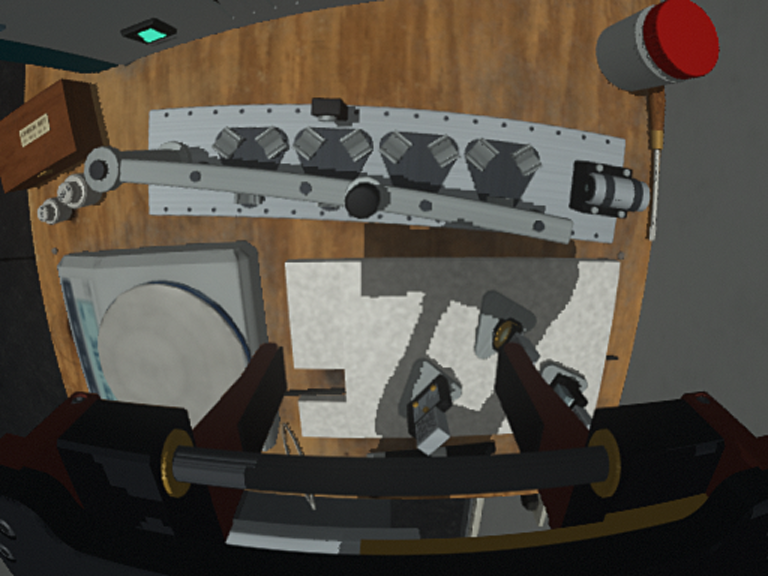

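```bash
python3 - <<'E'
from h import *
import pickle
c=pickle.load(open("c2.pkl","rb"))
P={k:onz(c,u/1.5,v/1.5,.02,True) for k,(u,v) in dict(a=(149,110),b=(625,138),c=(613,243),d=(149,214)).items()}
for k in P:print(k,P[k].round(4))
a,b,cc,d=P.values();print(np.linalg.norm(a-b),np.linalg.norm(b-cc),np.linalg.norm(cc-d),np.linalg.norm(d-a))
m=(a+b+cc+d)/4;y=(a+d-b-cc);yaw=np.degrees(np.arctan2(-y[0],y[1]));print("bench",m,yaw)
print("knob top",onz(c,364/1.5,198/1.5,.171,True),"hinge",onz(c,102/1.5,169/1.5,.15,True))
E
python3 - <<'E'
import cv2
i=cv2.imread("pics/c2.png");cv2.imwrite("pics/c2z.png",cv2.resize(i[90:250,80:640],None,fx=1.42,fy=1.42,interpolation=2))
E
```

```text
a [0.6782 0.1017 0.02  ]
b [ 0.6517 -0.3335  0.02  ]
c [ 0.5523 -0.3287  0.02  ]
d [0.5805 0.1078 0.02  ]
0.4359342598661773 0.09949407846053145 0.43747240789745956 0.09792020037797121
bench [ 0.61564926 -0.11317803  0.02      ] -3.591432289858817
knob top [ 0.60210669 -0.10531673  0.171     ] hinge [0.62718837 0.06448481 0.15      ]
```

View pics/c2z.png

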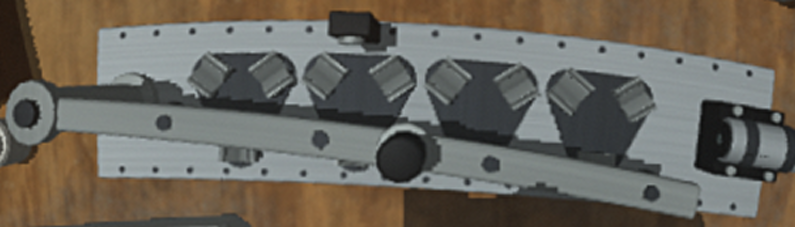

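```bash
python3 - <<'E'
from h import *
import pickle
c=r.snapshot("side")
print("oven corner",onz(c,140,268,0),"left",onz(c,0,267,0))
print("w200",onz(c,181,292,0),"w100",onz(c,184,310,0))
# knob & hinge cap triangulate side/wrist
w=pickle.load(open("c2.pkl","rb"))
def tri(r1,r2):
    A=[];b=[]
    for o,d in(r1,r2):
        d=d/np.linalg.norm(d);M=np.eye(3)-np.outer(d,d);A.append(M);b.append(M@o)
    X=np.linalg.solve(sum(A),sum(b));return X
sc=160,110,4.4
H=tri(ray(c,160+115/4.4,110+391/4.4),ray(w,102/1.5,169/1.5,True));print("hinge cap",H)
K=onz(w,364/1.5,198/1.5,.171,True)
H2=onz(w,102/1.5,169/1.5,H[2],True)
print(np.linalg.norm((H2-K)[:2]),np.degrees(np.arctan2((H2-K)[0],(H2-K)[1])))
E
```

```text
oven corner [0.71343251 0.16068284 0.        ] left [1.00465308e+00 2.14599816e-01 1.11022302e-16]
w200 [0.60964429 0.20426897 0.        ] w100 [0.59128008 0.2445229  0.        ]
hinge cap [0.62702704 0.07454932 0.136191  ]
0.1817271627452928 7.978514000009179
```

```bash
python3 - <<'E'
from h import *
H=np.array([.627,.0745]);K=np.array([.6021,-.1053])
yaw=90-8
r.reach([K[0],K[1],.40],[180,0,yaw])
c=snap("wrist","d1",None,1.5)
r.servo_line([K[0],K[1],.323],speed=.1)
r.grab(15);s=r.sense();print(s["opening"],s["contact_force"],s["tcp_pos"])
E
```

```text
0.017624460042473897 [-1.36568544 -0.28864679  0.43266281] [ 0.60198556 -0.10535251  0.32297385]
```

View pics/d1.png

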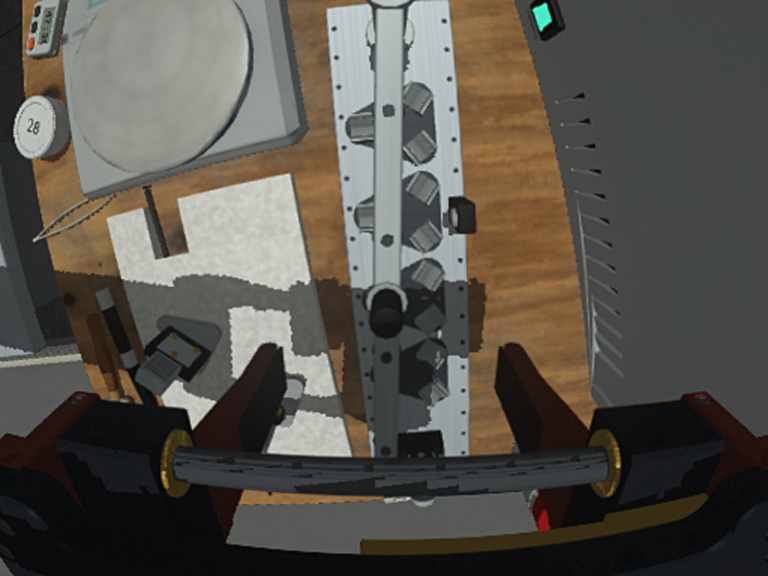

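```bash
python3 - <<'E'
from h import *
H=np.array([.627,.0745])
for a in range(16,95,7):
    a_=np.radians(a);p=H+.183*np.array([-np.sin(a_),-np.cos(a_)])
    r.servo_line([p[0],p[1],.323],[180,0,90-a],speed=.08)
    s=r.sense();print(a,s["contact_force"].round(1),s["opening"].round(4))
r.let_go()
p=r.sense()["tcp_pos"];r.servo_line([p[0],p[1],.42])
r.reach([0.50,-.12,.45],[180,0,0]); c=snap("wrist","e1",None,1.5)
import pickle;pickle.dump(c,open("e1.pkl","wb"));print(r.sense()["clock"])
E
```

```text
Traceback (most recent call last):
AttributeError: 'float' object has no attribute 'round'
```

```bash
python3 - <<'E'
from h import *
H=np.array([.627,.0745])
for a in range(23,95,7):
    a_=np.radians(a);p=H+.183*np.array([-np.sin(a_),-np.cos(a_)])
    r.servo_line([p[0],p[1],.323],[180,0,90-a],speed=.08)
    s=r.sense();print(a,s["contact_force"].round(1),round(s["opening"],4))
r.let_go()
p=r.sense()["tcp_pos"];r.servo_line([p[0],p[1],.42])
r.reach([0.50,-.12,.45],[180,0,0]); c=snap("wrist","e1",None,1.5)
import pickle;pickle.dump(c,open("e1.pkl","wb"));print(r.sense()["clock"])
E
```

```text
23 [0.9 5.2 0.5] 0.0176
30 [ 0.6  5.  -0.9] 0.0178
37 [ 2.9  4.2 -1.1] 0.0177
44 [ 2.4  5.  -1.7] 0.0175
51 [ 2.9  5.  -3.1] 0.0178
58 [ 3.4  4.4 -3.6] 0.0176
65 [ 4.3  3.3 -2.9] 0.0174
72 [ 4.4  2.9 -3.6] 0.0178
79 [ 4.4  3.3 -2.5] 0.0177
86 [ 1.8  2.1 -2.1] 0.0175
93 [-0.3  1.3 -1.8] 0.0177
15.2333
```

View pics/e1.png

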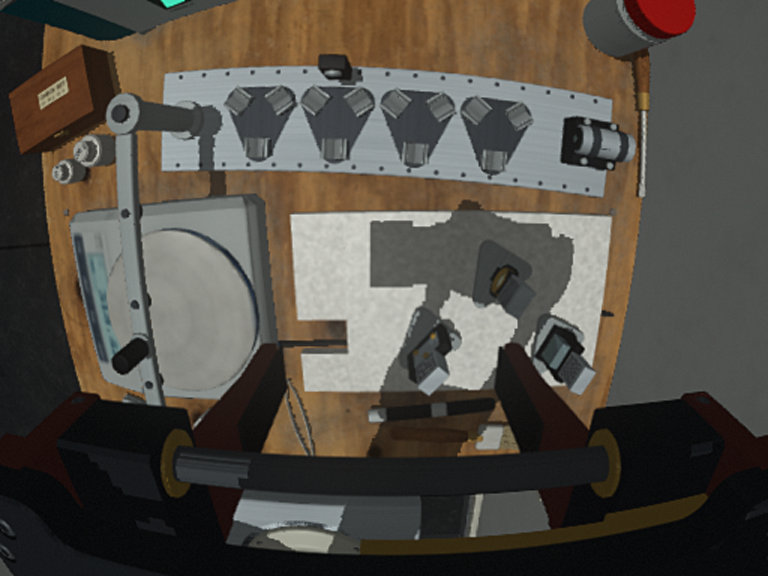

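```bash
python3 - <<'E'
import cv2,pickle
c=pickle.load(open("e1.pkl","rb"));f=c["frame"][45:125,105:370]
cv2.imwrite("pics/e1z.png",cv2.resize(f[:,:,::-1],None,fx=3,fy=3,interpolation=2))
E
```

```text
(no output)
```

View pics/e1z.png

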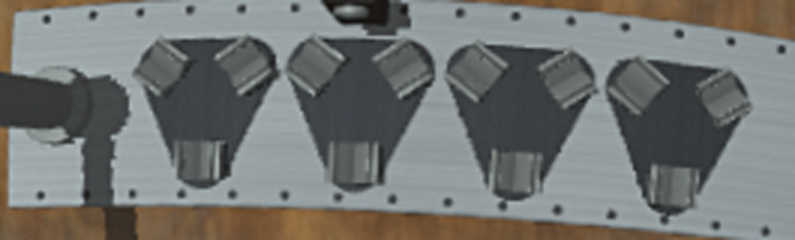

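```bash
python3 - <<'E'
from h import *
import pickle
c=pickle.load(open("e1.pkl","rb"))
px=[(161,66),(246,66),(200,160),(315,66),(404,67),(354,162),(476,71),(567,78),(515,172),(637,85),(723,96),(674,187)]
W=np.array([onz(c,105+u/3-.33,45+v/3-.33,.029,True)[:2] for u,v in px])
M=[]
for i in range(4):
    o=np.array([0,-75-72*i])/1e3
    M+= [o+[.016,.020],o+[.016,-.020],o+[-.028,0]]
M=np.array(M)
mw,mm=W.mean(0),M.mean(0);U,S,V=np.linalg.svd((M-mm).T@(W-mw));R=(U@V).T
t=mw-R@mm
print("yaw",np.degrees(np.arctan2(R[1,0],R[0,0])),"hinge",t)
print("scale",S.sum()/((M-mm)**2).sum())
print("res mm",((W-(M@R.T+t))*1e3).round(1).tolist())
for n,i in zip("mclS",range(4)):print(n,(R@[0,-.075-.072*i]+t).round(4))
pickle.dump((R,t),open("bench.pkl","wb"))
# bench check
for u,v in[(8,205)]:print(onz(c,105+u/3,45+v/3,.02,True))
E
```

```text
yaw -3.5445079376134068 hinge [0.62695868 0.0766749 ]
scale 0.99143328491436
res mm [[0.3, -0.6], [-0.6, -1.1], [0.2, -1.4], [-0.5, -0.5], [0.1, -0.0], [0.5, -0.4], [0.0, 0.4], [0.1, 0.4], [-0.1, 0.4], [0.2, 1.0], [0.1, 1.2], [-0.3, 0.6]]
m [0.6223 0.0018]
c [ 0.6179 -0.07  ]
l [ 0.6134 -0.1419]
S [ 0.609  -0.2138]
[0.58051454 0.10741258 0.02      ]
```

```bash
python3 - <<'E'
from h import *
import pickle
r.reach([0.48,-.20,.38],[180,0,180]); c=snap("wrist","f1",(80,0,480,260),2)
pickle.dump(c,open("f1.pkl","wb"));print(r.sense()["clock"])
E
```

```text
18.0583
```

View pics/f1.png

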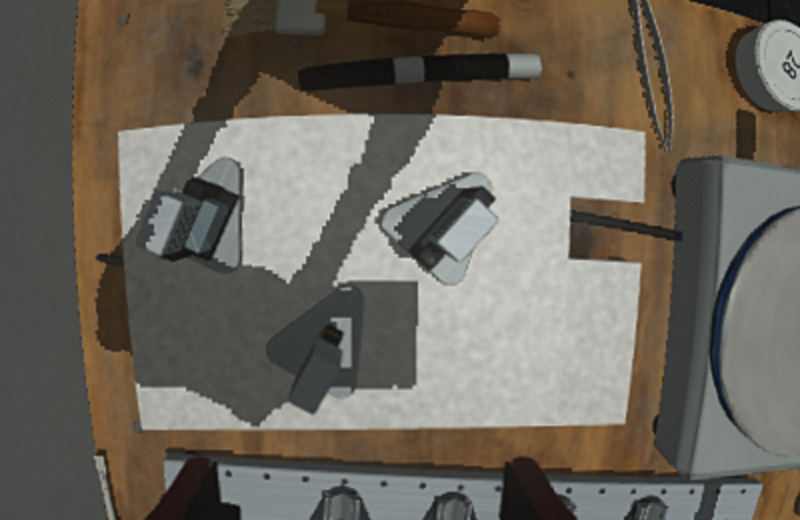

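```bash
python3 - <<'E'
import cv2,pickle,numpy as np
c=pickle.load(open("f1.pkl","rb"));f=c["frame"]
def z(x0,y0,w,h,k):return cv2.resize(f[y0:y0+h,x0:x0+w,::-1],None,fx=k,fy=k,interpolation=cv2.INTER_CUBIC)
a=z(145,70,65,70,6);b=z(260,80,75,70,6)
cv2.imwrite("pics/f1a.png",np.hstack([a[:, :],b]))
cv2.imwrite("pics/f1b.png",z(205,130,75,80,6))
E
```

```text
(no output)
```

View pics/f1a.png

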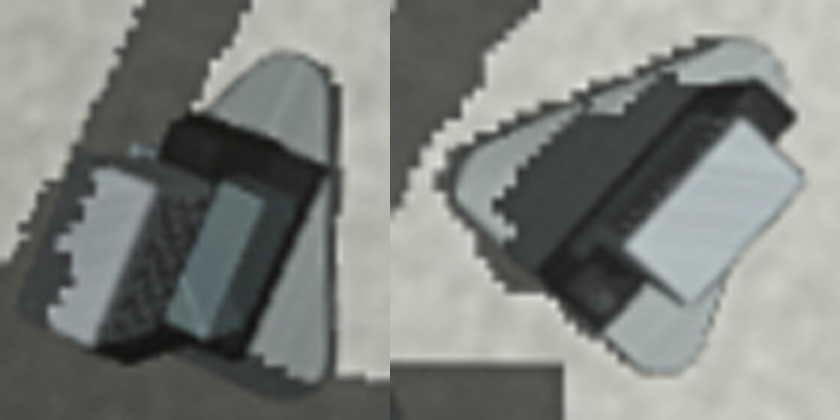

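View pics/f1b.png

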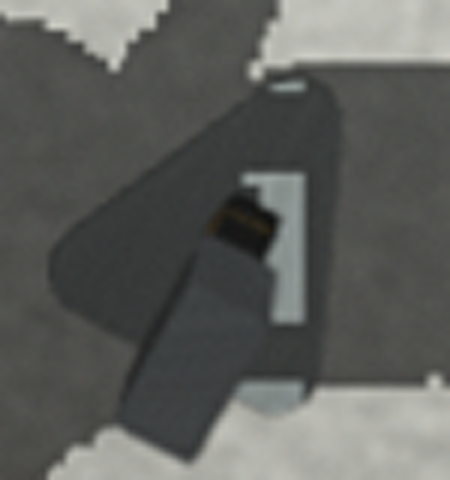

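```bash
cat >> h.py <<'E'
def quad(c,pts,x0,y0,k,z=.109):
    P=np.array([onz(c,x0+(u+.5)/k-.5,y0+(v+.5)/k-.5,z,True)[:2] for u,v in pts])
    e=np.linalg.norm(np.roll(P,-1,0)-P,axis=1)
    L=[P[(i+1)%4]-P[i] for i in range(4)]
    i=0 if e[0]+e[2]>e[1]+e[3] else 1
    d=L[i]-L[i+2];
    return P.mean(0).round(4),(e*1e3).round(1),np.degrees(np.arctan2(d[1],d[0])).round(1)
E
python3 - <<'E'
from h import *
import pickle
c=pickle.load(open("f1.pkl","rb"))
print("cube",quad(c,[(157,182),(98,345),(18,312),(75,155)],145,70,6))
print("mirror",quad(c,[(352,118),(412,178),(300,303),(233,243)],260,80,6))
# cube nose tip and wide corners at z .029
for n,p in dict(nose=(290,55),w1=(315,385)).items(): print(n,onz(c,145+p[0]/6-.4,70+p[1]/6-.4,.029,True)[:2].round(4))
for n,p in dict(nose=(750-390,42),wl=(452-390,185),wb=(665-390,372)).items(): print("mir",n,onz(c,260+p[0]/6-.4,80+p[1]/6-.4,.029,True)[:2].round(4))
E
```

```text
cube (array([ 0.3998, -0.286 ]), array([25.2, 13.5, 24.5, 13.3]), np.float64(-23.6))
mirror (array([ 0.4049, -0.1538]), array([12. , 24.1, 12.8, 24.6]), np.float64(-41.4))
nose [ 0.3667 -0.273 ]
w1 [ 0.4291 -0.2697]
mir nose [ 0.3761 -0.1334]
mir wl [ 0.4041 -0.1881]
mir wb [ 0.4385 -0.1481]
```

```bash
cat >> h.py <<'E'
import pickle
BY=-3.54
def bench():
    return pickle.load(open("bench.pkl","rb"))
def mount(i): # 0 mirror 1 cube 2 large 3 small
    R,t=bench();return R@[0,-.075-.072*i]+t
def st(tag=""):
    s=r.sense();print(tag,round(s["clock"],1),s["contact_force"].round(1),"op",round(s["opening"],4),s["tcp_pos"].round(4),s["orientation"].round(1));return s
def pick(xy,yaw,flip=180,h=.080,base=.014,sq=40):
    z=base+h+.163
    r.reach([xy[0],xy[1],z+.09],[180,0,yaw+flip])
    r.servo_line([xy[0],xy[1],z],speed=.12)
    st("pre");r.grab(sq);return st("grabbed")
E
python3 - <<'E'
from h import *
pick((.4049,-.1538),-41)
E
```

```text
pre 19.7 [-0.   0.4 -0.6] op 0.0876 [ 0.4052 -0.1539  0.2578] [1.80e+02 1.00e-01 1.39e+02]
grabbed 20.8 [-0.7 -0.5 -0.9] op 0.0141 [ 0.4049 -0.1537  0.257 ] [180.  -0. 139.]
```

Gripped across 14.1 mm. Lift and check the hang before going on.

```bash
python3 - <<'E'
from h import *
p=r.sense()["tcp_pos"]
r.servo_line([p[0],p[1],.257+.05],speed=.12);st("lift")
m=mount(0)
r.reach([m[0],m[1],.2695+.045],[180,0,180+BY]);st("over")
snap("wrist","g1",None,1.5);snap("side","g1s",(160,110,340,260),4.4)
E
```

```text
lift 21.4 [ 0.2  0.4 -3. ] op 0.0137 [ 0.4049 -0.1537  0.3064] [-180.   -0.  139.]
over 22.4 [ 0.  -0.8 -2.8] op 0.0136 [0.6218 0.001  0.3141] [-1.800e+02 -1.000e-01  1.764e+02]
```

View pics/g1.png

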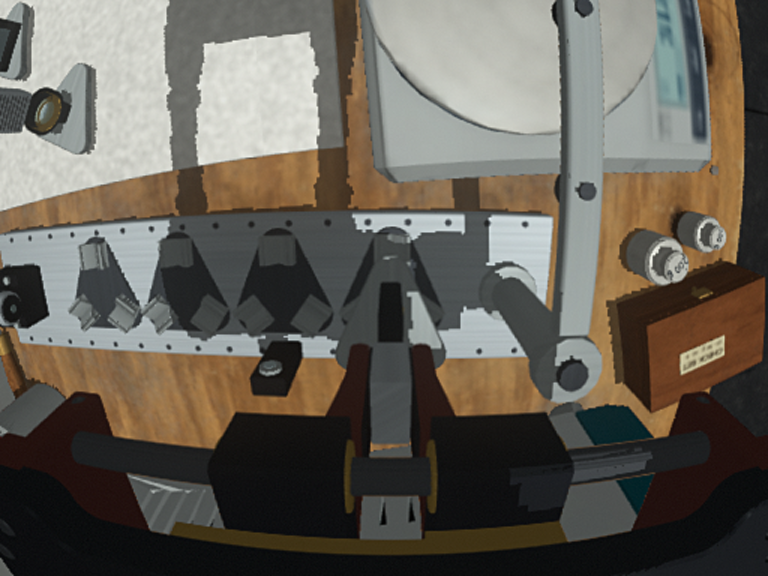

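View pics/g1s.png

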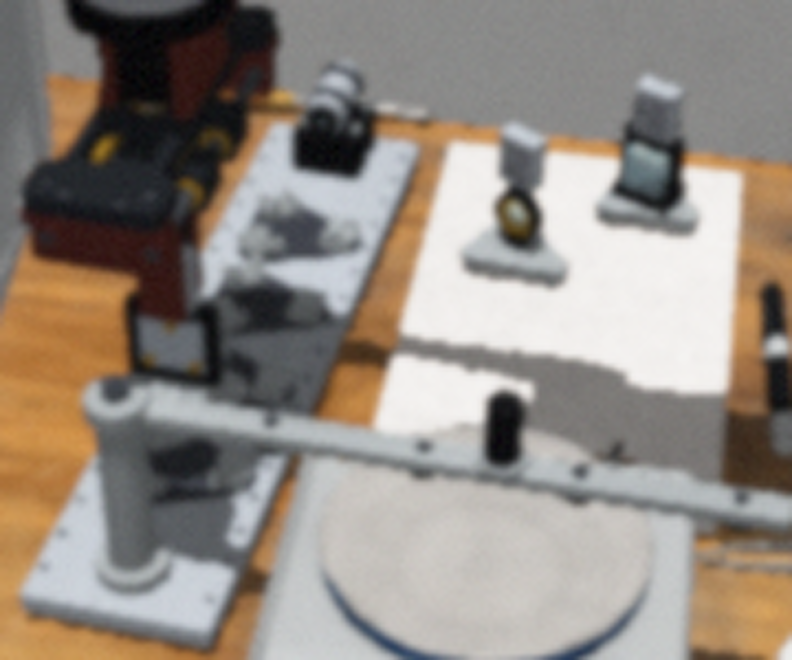

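```bash
cat >> h.py <<'E'
def place(i,h=.080):
    m=mount(i);f0=r.sense()["contact_force"][2]
    z0=.0265+h+.163
    r.servo_line([m[0],m[1],z0+.012],speed=.1)
    z=z0+.008
    while z>z0-.0025:
        r.servo_line([m[0],m[1],z],speed=.03);s=st("d%.1f"%((z-z0)*1e3))
        if s["contact_force"][2]-f0>9:break
        z-=.0015
    return s
def release():
    r.let_go();s=st("released");p=s["tcp_pos"]
    r.servo_line([p[0],p[1],p[2]+.10],speed=.12);return p
E
python3 - <<'E'
from h import *
place(0)
E
```

```text
d8.0 23.3 [ 0.1 -0.1 -3.2] op 0.0135 [0.6224 0.0018 0.2777] [180.    0.  176.5]
d6.5 23.5 [-0.6 -0.8 -3.4] op 0.0137 [0.6223 0.0018 0.276 ] [-180.    -0.   176.5]
d5.0 23.8 [ 0.  -0.3 -3.5] op 0.0134 [0.6223 0.0018 0.2743] [180.   -0.  176.5]
d3.5 24.0 [-0.9  0.5 -3.2] op 0.0135 [0.6223 0.0018 0.2728] [-180.    -0.   176.5]
d2.0 24.3 [-0.6 -0.1 -4. ] op 0.014 [0.6223 0.0018 0.2713] [180.   -0.  176.5]
d0.5 24.5 [-0.  -0.2 -3.5] op 0.0135 [0.6223 0.0018 0.2699] [180.   -0.  176.5]
d-1.0 24.8 [-3.2 -1.8  1.4] op 0.0136 [0.6223 0.0017 0.2694] [-180.     0.   176.5]
```

```bash
python3 - <<'E'
from h import *
release()
r.reach([.55,-.05,.40],[180,0,180]);snap("side","h1s",(160,110,340,260),4.4)
r.reach([.47,-.19,.40],[180,0,0]);c=snap("wrist","h1",(80,0,480,260),2);pickle.dump(c,open("h1.pkl","wb"))
E
```

```text
released 26.0 [-0.1  0.7  0.4] op 0.0878 [0.6223 0.0018 0.2685] [180.   -0.  176.5]
```

View pics/h1s.png

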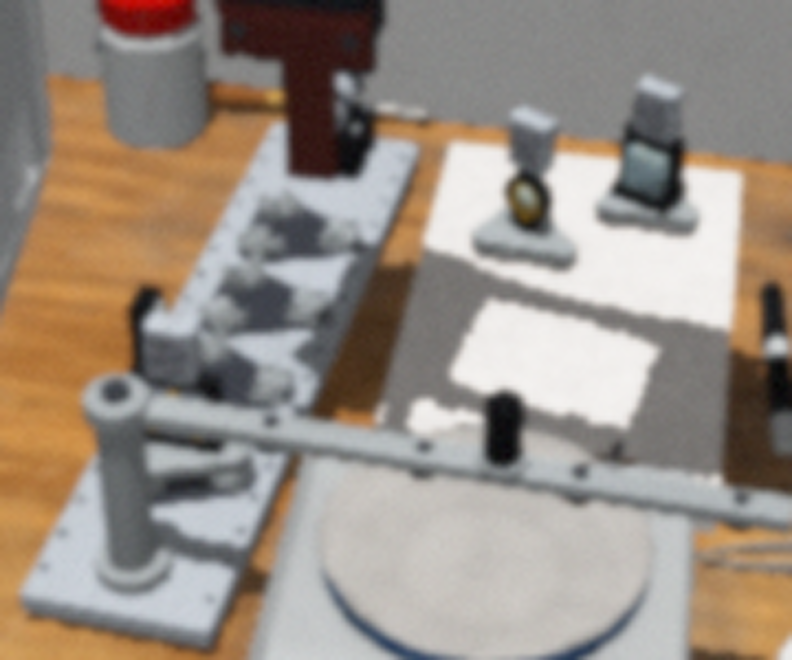

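View pics/h1.png

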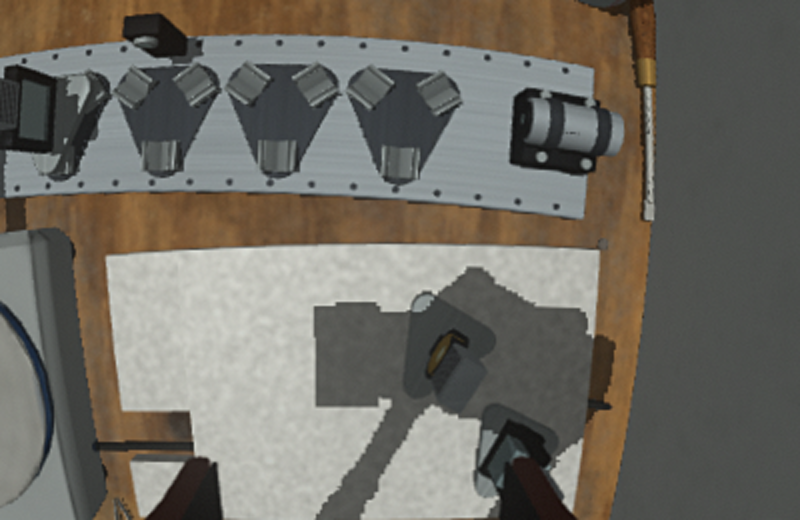

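```bash
python3 - <<'E'
from h import *
r.reach([.38,-.19,.38],[180,0,0]);c=snap("wrist","i1",(220,40,350,140),6);pickle.dump(c,open("i1.pkl","wb"))
E
```

```text
(no output)
```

View pics/i1.png

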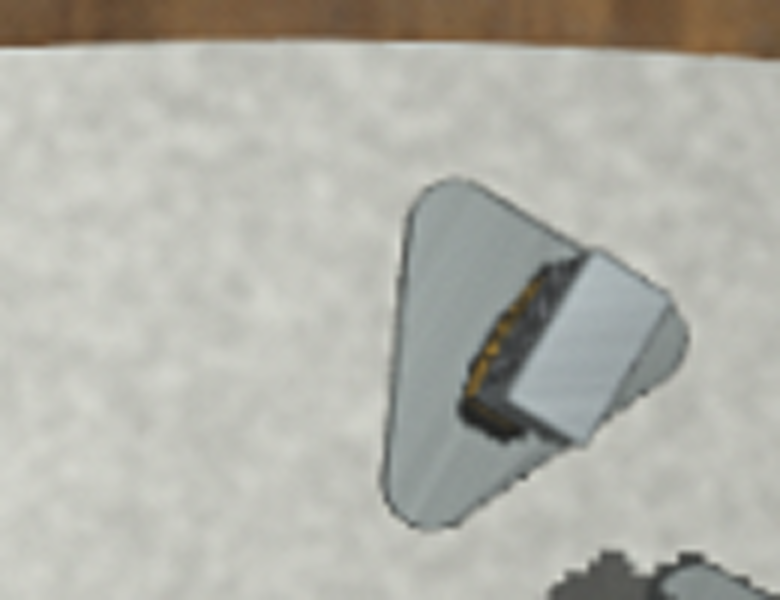

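```bash
python3 - <<'E'
from h import *
c=pickle.load(open("i1.pkl","rb"))
q=quad(c,[(510,393),(595,250),(671,302),(583,443)],220,40,6);print(q)
for p in [(428,522),(445,182),(685,345)]:print(onz(c,220+p[0]/6-.4,40+p[1]/6-.4,.029,True)[:2].round(4))
pick(q[0],q[2])
E
```

```text
(array([ 0.4702, -0.2377]), array([23.9, 13. , 24. , 12.5]), np.float64(-30.2))
[ 0.4385 -0.2236]
[ 0.502  -0.2262]
[ 0.4733 -0.2715]
pre 33.6 [-0.2  0.3  0.1] op 0.088 [ 0.4704 -0.2378  0.258 ] [1.800e+02 1.000e-01 1.498e+02]
grabbed 34.7 [-0.4 -0.6 -0.2] op 0.0136 [ 0.4701 -0.2378  0.257 ] [-180.    -0.   149.8]
```

```bash
python3 - <<'E'
from h import *
p=r.sense()["tcp_pos"]
r.servo_line([p[0],p[1],.257+.05],speed=.12);st("lift")
m=mount(3)
r.reach([m[0],m[1],.2695+.045],[180,0,180+BY]);st("over")
snap("wrist","j1",None,1.5)
place(3)
E
```

```text
lift 35.3 [ 0.3  0.9 -3.7] op 0.0135 [ 0.4701 -0.2377  0.3065] [180.   -0.  149.8]
over 35.9 [-0.3 -0.7 -3.4] op 0.0138 [ 0.6093 -0.2135  0.3123] [179.9  -0.2 176.5]
d8.0 36.7 [ 1.2 -0.1 -3.5] op 0.0138 [ 0.609  -0.2138  0.2778] [-180.     0.   176.5]
d6.5 37.0 [ 0.1  0.1 -3.1] op 0.014 [ 0.609  -0.2137  0.276 ] [180.   -0.  176.5]
d5.0 37.2 [ 0.2  0.8 -3.6] op 0.014 [ 0.609  -0.2137  0.2743] [180.   -0.  176.5]
d3.5 37.5 [-0.3 -0.1 -3.1] op 0.0134 [ 0.6089 -0.2138  0.2728] [180.   -0.  176.5]
d2.0 37.7 [-0.3 -0.5 -3.1] op 0.0133 [ 0.6089 -0.2138  0.2713] [180.   -0.  176.5]
d0.5 38.0 [-0.5 -0.7 -2.9] op 0.0138 [ 0.6089 -0.2138  0.2699] [-180.    -0.   176.5]
d-1.0 38.2 [-1.8  0.4  2.1] op 0.0138 [ 0.6089 -0.2138  0.2694] [-180.     0.   176.5]
```

View pics/j1.png

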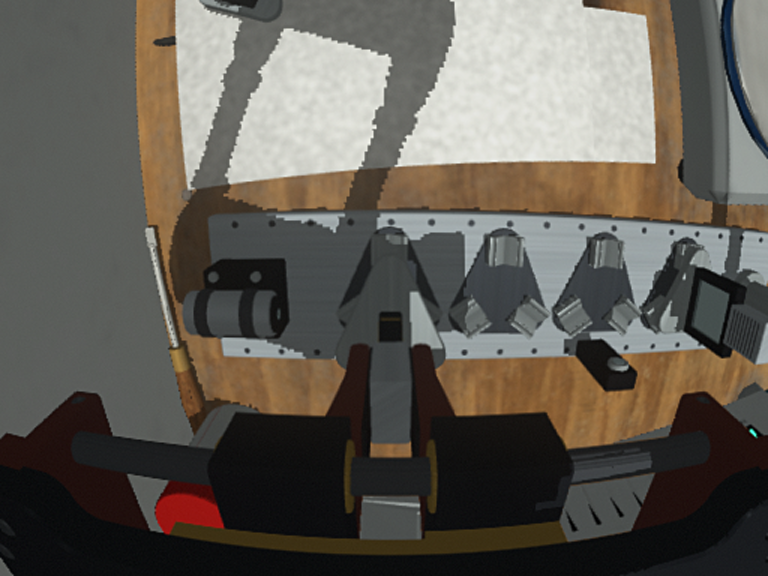

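```bash
python3 - <<'E'
from h import *
release()
r.reach([.49,-.26,.38],[180,0,180]);c=snap("wrist","k1",(160,40,290,140),6);pickle.dump(c,open("k1.pkl","wb"))
E
```

```text
released 39.4 [-0.3 -0.1  0.3] op 0.0878 [ 0.609  -0.2138  0.2685] [180.    0.  176.5]
```

View pics/k1.png

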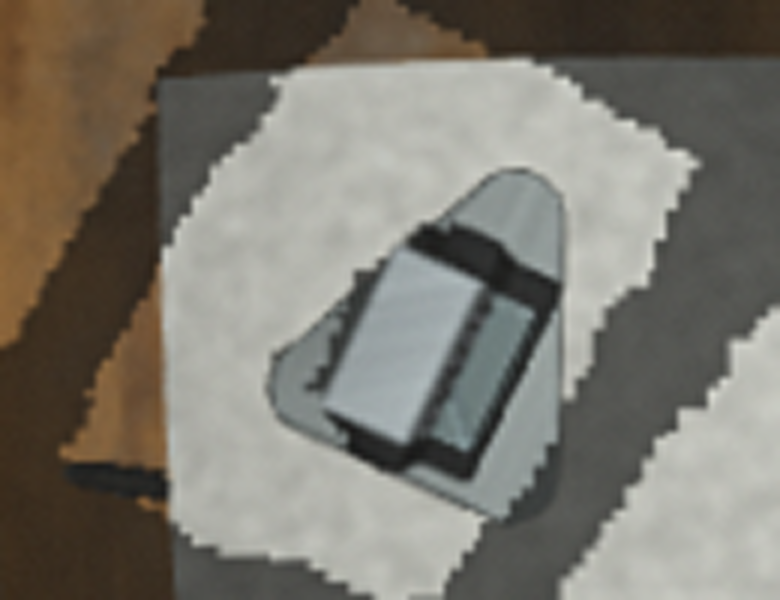

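```bash
python3 - <<'E'
from h import *
c=pickle.load(open("k1.pkl","rb"))
q=quad(c,[(400,246),(325,408),(405,447),(484,285)],160,40,6);print(q)
assert abs(q[2]+23.6)<5
s=pick(q[0],q[2])
if .012<s["opening"]<.016:
    p=s["tcp_pos"]
    r.servo_line([p[0],p[1],.257+.07],speed=.12);st("lift")
    m=mount(1)
    r.servo_line([.5,-.15,.33],[180,0,180+BY],speed=.2)
    r.reach([m[0],m[1],.2695+.045],[180,0,180+BY]);st("over")
    snap("wrist","l1",None,1.5)
E
```

```text
(array([ 0.4004, -0.2864]), array([24.9, 12.5, 25.1, 12.9]), np.float64(-26.0))
pre 42.4 [ 0.1 -0.8 -0.9] op 0.0878 [ 0.4007 -0.2865  0.2579] [-1.80e+02  1.00e-01  1.54e+02]
grabbed 43.5 [-0.4  0.2 -0.7] op 0.0138 [ 0.4003 -0.2864  0.2569] [-180.   -0.  154.]
lift 44.3 [-0.2 -0.1 -4.1] op 0.0136 [ 0.4002 -0.2863  0.326 ] [ 1.80e+02 -1.00e-01  1.54e+02]
over 45.9 [-0.4 -0.2 -3.6] op 0.0137 [ 0.6179 -0.0706  0.3138] [-1.800e+02 -1.000e-01  1.764e+02]
```

View pics/l1.png

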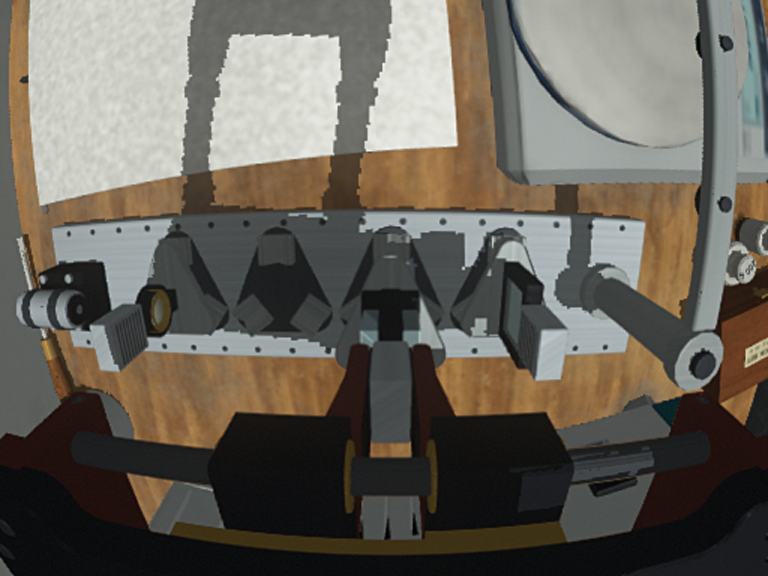

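```bash
python3 - <<'E'
from h import *
place(1);release()
r.reach([0.50,-.10,.45],[180,0,0]); c=snap("wrist","m1",None,1.5);pickle.dump(c,open("m1.pkl","wb"))
save(c["frame"],"m1z",(105,20,370,125),3)
snap("side","m1s",(160,110,340,260),4.4)
E
```

```text
d8.0 46.7 [-0.9 -0.  -4.2] op 0.014 [ 0.6179 -0.07    0.2778] [-180.     0.   176.5]
d6.5 47.0 [ 0.8  0.2 -3.8] op 0.0141 [ 0.6179 -0.07    0.276 ] [180.   -0.  176.5]
d5.0 47.2 [-0.3  0.1 -3.5] op 0.0137 [ 0.6178 -0.07    0.2743] [180.   -0.  176.5]
d3.5 47.5 [-0.2 -0.4 -3.8] op 0.0139 [ 0.6178 -0.07    0.2728] [180.   -0.  176.5]
d2.0 47.7 [ 0.2  0.1 -3.9] op 0.0136 [ 0.6178 -0.07    0.2713] [180.   -0.  176.5]
d0.5 48.0 [-0.6  0.8 -4. ] op 0.0138 [ 0.6178 -0.0701  0.2698] [-180.    -0.   176.5]
d-1.0 48.2 [-0.7 -0.4  0.9] op 0.0139 [ 0.6179 -0.0701  0.2693] [-180.     0.   176.5]
released 49.4 [ 0.4 -0.1  0.6] op 0.0877 [ 0.6179 -0.07    0.2685] [-180.    -0.   176.5]
```

View pics/m1z.png

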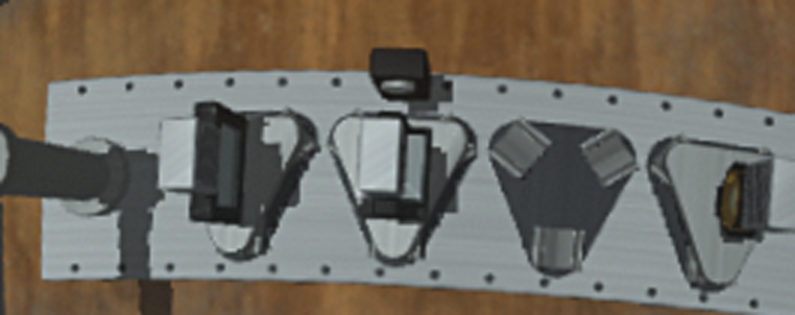

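View pics/m1s.png

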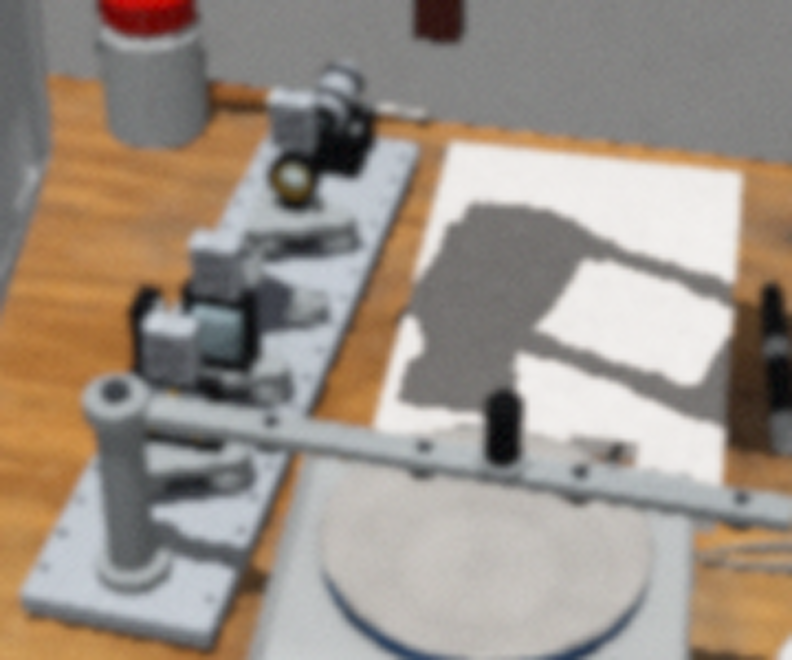

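```bash
python3 - <<'E'
from h import *
ims=[]
for k,i in enumerate((0,1,3)):
    m=mount(i);r.reach([m[0]-.085,m[1],.42],[180,0,0]);c=r.snapshot("wrist");pickle.dump(c,open(f"n{i}.pkl","wb"))
    u,v=proj(c,[m[0],m[1],.1215],True);x0,y0=int(u)-22,int(v)-35;print(i,x0,y0,u,v)
    f=cv2.resize(c["frame"][y0:y0+70,x0:x0+44],None,fx=6,fy=6,interpolation=cv2.INTER_CUBIC);ims.append(f)
cv2.imwrite("pics/n.png",np.hstack(ims)[:,:,::-1])
E
```

```text
0 239 67 261.7429211085825 102.26182318195926
1 236 67 258.34663641218447 102.29637338163698
3 239 67 261.8851420907004 102.6800724336961
```

View pics/n.png

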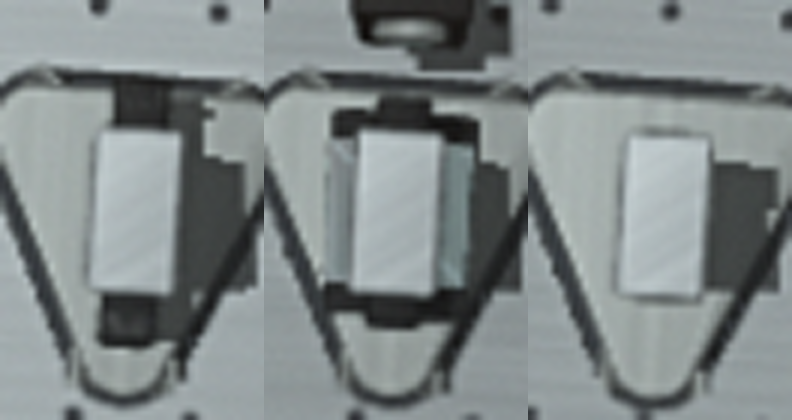

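```bash
python3 - <<'E'
from h import *
H=np.array([.627,.0745])
P=lambda a:H+.183*np.array([-np.sin(np.radians(a)),-np.cos(np.radians(a))])
p=P(93)
r.reach([.5,-.02,.43],[180,0,0])
r.reach([p[0],p[1],.42],[180,0,-3]);c=snap("wrist","o1",None,1)
print(onz(c,*proj(c,[p[0],p[1],.171],True),.171,True),proj(c,[p[0],p[1],.171],True))
r.servo_line([p[0],p[1],.323],speed=.1);st("pre");r.grab(15);st("grab")
E
```

```text
[0.4442508  0.08407748 0.171     ] (np.float64(260.2469751409673), np.float64(209.07169633663898))
pre 57.2 [-0.2  0.8 -0.1] op 0.0879 [0.4444 0.0841 0.3239] [-1.8e+02 -1.0e-01 -3.0e+00]
grab 58.3 [1.  0.3 0.5] op 0.0175 [0.4442 0.0841 0.323 ] [180.   0.  -3.]
```

View pics/o1.png

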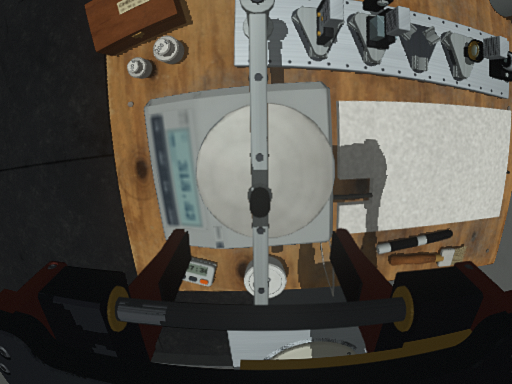

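```bash
python3 - <<'E'
from h import *
H=np.array([.627,.0755])
P=lambda a:H+.183*np.array([-np.sin(np.radians(a)),-np.cos(np.radians(a))])
for a in list(range(86,8,-7))+[7,6,5,4.5,4,3.5,3,2.5,2]:
    p=P(a);r.servo_line([p[0],p[1],.323],[180,0,90-a],speed=.08 if a>8 else .03)
    s=st(a)
    if a<6 and s["contact_force"][0]<-14:break
    if s["opening"]<.015:print("LOST");break
E
```

```text
86 58.7 [ 0.9 -1.6  0.1] op 0.018 [0.4445 0.0625 0.323 ] [180.   -0.    3.9]
79 59.2 [ 2.2 -2.1 -1.2] op 0.0179 [0.4475 0.0407 0.323 ] [180.   -0.   10.9]
72 59.6 [ 3.2 -0.5 -1.5] op 0.0179 [0.4531 0.0193 0.323 ] [180.   -0.   17.9]
65 60.0 [ 3.6  0.9 -1.3] op 0.0176 [ 0.4612 -0.0014  0.323 ] [-180.    -0.    24.9]
58 60.5 [ 4.7  1.  -1.8] op 0.0178 [ 0.4718 -0.021   0.323 ] [-180.    -0.    31.9]
51 60.9 [ 5.2  1.8 -1.6] op 0.0175 [ 0.4848 -0.0392  0.323 ] [-180.    -0.    38.9]
44 61.3 [ 3.8  2.6 -1.3] op 0.0179 [ 0.4999 -0.0557  0.323 ] [-180.    -0.    45.9]
37 61.8 [ 4.   3.  -0.9] op 0.0177 [ 0.5169 -0.0702  0.323 ] [-180.   -0.   53.]
30 62.2 [ 4.   3.4 -1.2] op 0.0177 [ 0.5355 -0.0825  0.323 ] [-180.   -0.   60.]
23 62.6 [ 3.7  4.5 -1.1] op 0.0178 [ 0.5555 -0.0925  0.323 ] [-180.   -0.   67.]
16 63.1 [ 2.5  3.9 -0.6] op 0.0177 [ 0.5765 -0.1     0.3231] [-180.   -0.   74.]
9 63.5 [ 2.3  5.  -0.9] op 0.0174 [ 0.5983 -0.1049  0.3231] [-180.   -0.   81.]
7 63.9 [1.8 6.3 0. ] op 0.0173 [ 0.6046 -0.1058  0.323 ] [-180.    -0.    83.1]
6 64.1 [0.8 4.5 0.3] op 0.018 [ 0.6077 -0.1061  0.323 ] [-180.    -0.    84.1]
5 64.4 [ 1.   4.5 -0.5] op 0.0175 [ 0.6109 -0.1064  0.323 ] [-180.    -0.    85.1]
4.5 64.6 [0.3 5.  1.2] op 0.0174 [ 0.6124 -0.1066  0.323 ] [-179.9   -0.    85.6]
4 64.9 [ 0.4  3.9 -0.7] op 0.0174 [ 0.614  -0.1067  0.323 ] [-179.9   -0.    86.1]
3.5 65.1 [ 1.5  5.6 -0. ] op 0.0178 [ 0.6156 -0.1068  0.323 ] [-179.9   -0.    86.6]
3 65.4 [-4.4  6.5  1.9] op 0.0176 [ 0.6165 -0.1068  0.323 ] [-179.8   -0.    87. ]
2.5 65.6 [-11.5   6.9   3.8] op 0.0177 [ 0.6173 -0.1068  0.3229] [-1.795e+02 -1.000e-01  8.750e+01]
2 65.9 [-18.2   6.6   6.7] op 0.0179 [ 0.618  -0.1068  0.3228] [-1.793e+02 -1.000e-01  8.800e+01]
```

```bash
python3 - <<'E'
from h import *
H=np.array([.627,.0755])
p=H+.183*np.array([-np.sin(np.radians(3)),-np.cos(np.radians(3))])
r.servo_line([p[0],p[1],.323],[180,0,87],speed=.03);st();r.let_go();st()
r.servo_line([p[0],p[1],.42],speed=.1)
r.reach([.50,-.10,.45],[180,0,0]);c=snap("wrist","p1",(95,20,360,160),3);pickle.dump(c,open("p1.pkl","wb"))
r.reach([.40,.0,.45],[180,0,0]);snap("side","p1s",(160,110,340,260),4.4);st()
E
```

```text
66.1 [-4.3  5.5  1.7] op 0.0178 [ 0.6165 -0.1067  0.3229] [-179.8   -0.    87.1]
 67.3 [ 0.5  0.4 -0.1] op 0.0877 [ 0.6174 -0.1073  0.323 ] [180.   0.  87.]
 70.5 [0.  0.7 0.1] op 0.0878 [ 0.4008 -0.0005  0.4498] [180.  -0.  -0.]
```

View pics/p1.png

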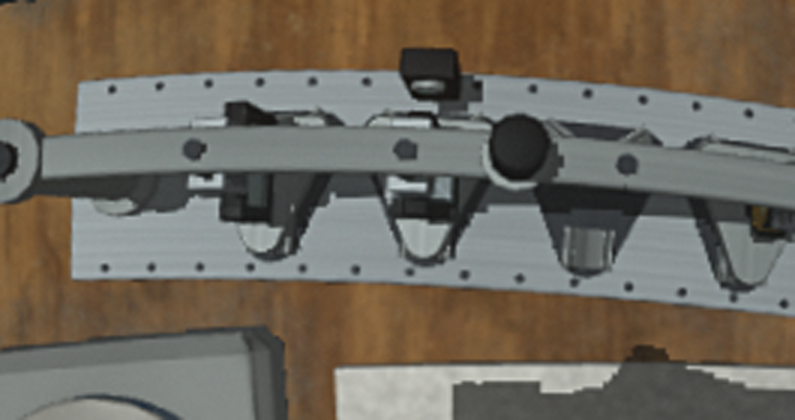

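View pics/p1s.png

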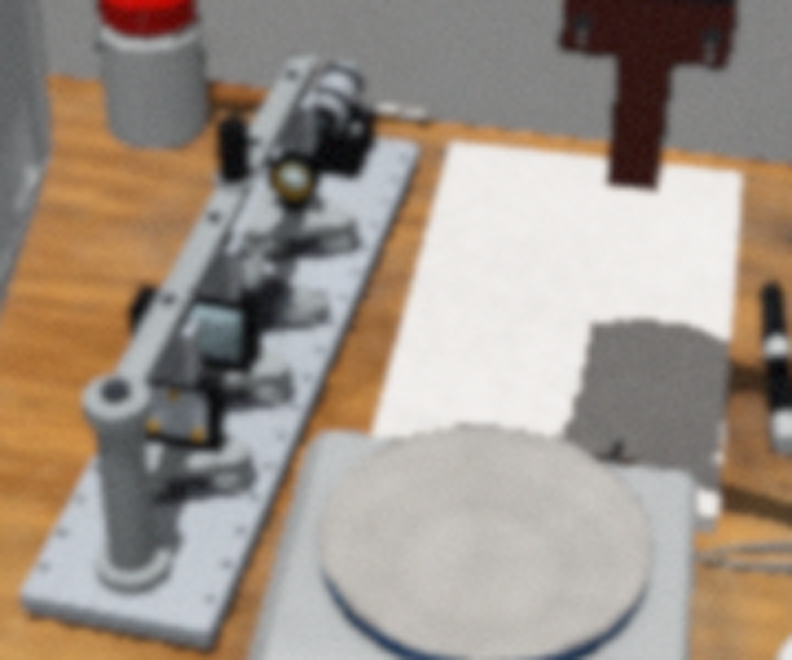

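```bash
python3 - <<'E'
from h import *
c=pickle.load(open("p1.pkl","rb"))
K=onz(c,95+520/3-.33,20+147/3-.33,.171,True);print(K)
m,_=bench();print((m.T@(K[:2]-_)))
r.hand_in();print(r.sense()["clock"])
E
```

```text
[ 0.61435471 -0.1056255   0.171     ]
[-0.00130934 -0.18273089]
the job is handed in; nothing more can be done
the job is handed in; nothing more can be done
```

I swung the keeper arm out and set the three optics that were there on their own mounts. I then swung the arm back against its stop and handed the job in at about 71 s. The large lens was absent, so its mount stays empty. I held each optic only by its finger tab, and each one went down at the expected seated height.

**Seating:** Before the arm swung back, overhead wrist pictures put all three tabs within about 0.5 mm of their seated positions, with no visible tilt or twist. After it, wrist and side pictures showed the optics still in place. They were not measured again at that point, because the bar covers the tabs.

**Keeper arm:** I pushed it until it pressed on its stop, about 18 N at the tool. The knob then measured 182.7 mm along the bench from the hinge and 1.3 mm off the centre line, about 0.007 rad.

**Not as planned:**
- The small lens was knocked aside on the board while I placed the mirror, so I measured it again before picking it up.
- I saw no grip slip.
- The weights were never touched, but I did not measure them at the end.
- The forces on the ball feet can't be sensed directly. That all three bear rests on the seating heights and the pictures.

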